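# Breakfast in bed: seat the milk carton, carry the tray with its loose ball

### The arm

A 6-joint arm with a two-finger parallel gripper is mounted at the origin on the work surface. World frame = base frame: x ahead of the robot, y to its left, z up, the work surface at z = 0. Lengths are in m, angles in degrees, forces in N, time in s.
With the tool pointing down it reaches from about 0.25 to 0.725 m from the base axis. Payload 9.7 kg.
Tool frame: the origin (TCP) lies midway between the tips of the shut fingers; the grasp point (between the pads) lies 19 mm behind it; x points along the fingers, y is the direction in which the jaws open and shut, and the axes are right-handed (so a half turn about x gives the same grasp; the last joint's range is limited). The gripper opens to 85 mm and grips with 20 to 120 N. Pads are 22 mm wide; open, the fingers measure 114 mm over their backs; the gripper's body (76 mm by 85 mm) begins 54 mm behind the grasp point. The pads swing forward as they close: fully open they stand 13 mm farther back than shut.
Start: joints at [-65.833, 4.979, 10.078, 95.1, 0, 90], TCP at [0.225, -0.502, 0.208] pointing down, gripper open.
Joint ranges: [-179.16, 179.16], [-48.56, 103.87], [-65.8, 70.77], [-126.05, 130.52], [-82.76, 87.17], [-180, 180]. Speed limits (degrees/s): [127.2, 127.2, 147.25, 180, 180, 180].

### API

Orientations are given as [roll, pitch, yaw] about the fixed x, y, z axes, in that order (R = Rz(yaw) Ry(pitch) Rx(roll)).
In Python, from workcell import bot, cams gives the robot as it stands.
- The arm moves only by the tool apply_moves, never from a script. Its argument "commands" is a list of rows, each a list of 5 numbers: the shift along the tool's x, y, z in m, then the turn about the tool's x in rad, then the opening, from -1 (shut) to 1 (fully open). In form: [[tx, ty, tz, roll, hand], ...]. A call has 1 to 12 rows; each row is the pose to reach, as a shift and turn from the pose measured when the call began, along the tool's axes at that moment; what a row does not reach only later rows make up. A row lasts 1/10 s, in which the tool goes at most 50 mm and 8.59 degrees, less where a joint would pass 70% of its speed; a pose out of reach is approached as far as the arm can. A call with a gripper value outside its range is refused whole. The fingers move at their own pace and stop on an object; "newtons" is the grip in N (left out, the last holds). Time passes only in rows, so rows that repeat a pose let the fingers close. It gives the time, the measured TCP pose, the force and the opening at its end, in the units of the state.
- bot.get_obs(): the state, without advancing time (a new reading comes with each control period).
- cams.camera(name): name is "scene" or "top" or "wrist"; returns a dict with "frame" (420x560x3 uint8, blue, green, red), "depth" (420x560 float32, m along the optical axis (not along the pixel's ray), 0 where there is no reading), "camera_matrix" (3x3 intrinsics, pixels), "R" (3x3) and "t" (3): a world point X has camera coordinates R X + t; the wrist camera has in their place "mount" (4x4, takes a point from camera to tool coordinates, whose origin is the TCP and whose axes are the tool frame's). Camera axes: x right, y down, z forward; pixel columns grow to the right and rows downward; lengths in m; the calibration is good to about 2 mm. A picture is of the moment at which its call begins: read the wrist's pose just before it.
- bot.job_done(): hands the job in, once; it reports no verdict.
Trained networks look in the newest picture that a camera, given by its name, has taken for a name from the list of things; names that differ only in an ending like _2 or _b are one class to them, and where a whole thing is asked for, a point or a joint stands for the part that bears it (a point fixed in the world has none). Each returns a list of dicts, best first, with "confidence" (0 to 1); they miss things now and then, are a little off and sometimes report something else, mostly with a low value. They report only what shows in the picture. A call takes as long as a camera call. They do not tell look-alikes from the thing itself.
- cams.spot_in(name, camera): "rect" ([left, top, right, bottom] in pixels, round what is visible of it).
The state is a dict: "time": time; "q": joint angles; "qd": joint speeds; "joint_efforts": joint torques, N m; "ee_pos": TCP position; "tcp_rot": TCP orientation; "wrist_force": force on the tool from outside, world axes, zero at the start; "torque": the same for the moment, N m; "opening": finger opening in m.
Only numpy, scipy, OpenCV 4.12 (cv2) and the standard library are available. Lean on these libraries where they do the work, as an engineer would, in place of code of your own. Each camera call takes 0.05 s, during which the arm holds its last target. There are 200 camera calls.

### The job

Press the toy milk carton's square base fully home and flush into the square recess of the wooden tray while the tray stands on the table, then lift the tray by its handle and carry it over to the doll's bed, without the loose ball ever leaving its shallow round pocket. Finish while still holding the tray by its handle: level and still, over the middle of the bed and lengthwise in line with it, its underside about 7 cm above the bed's side rails; do not put it down or let go. Leave the stool, tin, teacup and saucepan where they are.

Things in the scene. Friction and masses are not known exactly. Their poses are not given: they have to be found in the camera images.
- tray: Wooden tray, loose on the table, about 0.24 kg: a slab 190 (x) x 100 (y) x 16 mm thick with a panel handle standing on its middle. Origin at the centre of its underside, z up, x along its length: the square recess is at the -x end, the round ball pocket at the +x end. It is symmetric about its x-z plane.
- tray_grip (a point): Centre of the tray's handle bar, 64 mm above the tray's underside, with the tray's axes. The bar is 64 mm long (tray x), 12 mm thick (tray y: the way to pinch it) and 24 mm high, its top 76 mm above the tray's underside, on two posts, open between. Beside it (tray +y, -y) nothing stands above the slab's top, 48 mm below this point.
- tray_recess (a point): Centre of the floor of the square recess in the tray, 65 mm from the tray's middle towards -x, with the tray's axes. The recess is 43 x 43 mm, square to the tray's sides, 10 mm deep; its floor is 6 mm above the tray's underside. Its centre is 33 mm from the near end of the handle.
- tray_pocket (a point): Centre of the floor of the round ball pocket, 65 mm from the tray's middle towards +x, with the tray's axes. Pocket 34 mm across and only 4 mm deep; floor 12 mm above the tray's underside. The ball rolls out over the rim if the tray is tipped by some 40 degrees or jerked.
- ball_center (a point): Centre of the loose wooden ball, 32 mm across, 20 g, which lies in the pocket and can roll about 6 mm each way there.
- carton_center (a point): Centre (35 mm up) of the white toy milk carton, loose, upright, 50 g, 70 mm high, z up. Base: square plate 40 x 40 x 10 mm; it fits the recess any of four ways round with 1.5 mm play each side. Fully home, the plate's top is flush with the tray's and this point is 35 mm above the recess floor. On the plate: body 28 x 28 mm, faces square to x and y, upright from 10 to 56 mm up, then a gable.
- bed_middle (a point): Middle of the doll's bed, at the height of the top of its side rails, 50 mm above the table. Blue wooden frame fixed to the table, 260 mm long (x) and 150 mm wide (y), slatted; a headboard across the +x end rises to 80 mm above the table, everything else is 50 mm high or less. x runs along its length.
- stool_center (a point): Yellow wooden stool, loose, half-way up: round seat 42 mm across, 44 mm high. Leave alone.
- tin: Toy tin can, loose, round, 34 mm across, 55 mm high, origin at the centre of its underside. Leave alone.
- teacup: White ceramic teacup, loose, 70 mm across, 50 mm high, with a handle at its +y side; origin at the centre of its underside. Leave alone.
- saucepan: Grey aluminium toy saucepan, loose, 84 mm across, 45 mm high, handle reaching 125 mm along its +x; origin at the centre of its underside. Leave alone.
There are look-alikes about, which are no part of the job. What is shaped like the part that bears carton_center but green is not meant. Leave any orange look-alike of the tray alone.

How it is judged (in metres and radians):
On the way, in this order (a step that is already met when the one before it is completed fails the run):
1. the carton's base is flush in the recess while the tray stands on the table (z of carton_center in the frame of tray_recess between 0.032 and 0.0372 m and horizontal distance between carton_center and tray_recess below 0.008 m and angle between the z axis of carton_center and the z axis of tray_grip, either way round below 0.06 rad and height (world z) of tray_grip below 0.07 m and angle between tray_grip's own z axis and vertical below 0.05 rad), for 0.2 s.
2. the tray is lifted clear of the table by its handle, carton seated and ball in its pocket (z of carton_center in the frame of tray_recess between 0.032 and 0.0372 m and horizontal distance between carton_center and tray_recess below 0.008 m and angle between the z axis of carton_center and the z axis of tray_grip, either way round below 0.06 rad and horizontal distance between ball_center and tray_pocket below 0.014 m and z of ball_center in the frame of tray_pocket below 0.021 m and height (world z) of tray above 0.03 m and contact force between the fingers and tray above 1 N and distance between the grasp point and tray_grip below 0.045 m), for 0.2 s.
At the end, for the whole second after the job is handed in: Held by its handle and still for the last second: tray within 0.1 rad of level, its middle within 40 mm of the bed's (seen from above), lengthwise within 0.2 rad, underside 30 to 120 mm above the rails; carton within 2 mm of fully home, ball in its pocket (z of carton_center in the frame of tray_recess between 0.032 and 0.0372 m and horizontal distance between carton_center and tray_recess below 0.008 m and angle between the z axis of carton_center and the z axis of tray_grip, either way round below 0.06 rad and horizontal distance between ball_center and tray_pocket below 0.014 m and z of ball_center in the frame of tray_pocket below 0.021 m and horizontal distance between tray_grip and bed_middle below 0.04 m and angle between the x axis of tray_grip and the x axis of bed_middle, either way round below 0.2 rad and height (world z) of tray between 0.08 and 0.17 m and angle between tray_grip's own z axis and vertical below 0.1 rad and linear speed of tray below 0.03 m/s and angular speed of tray below 0.15 rad/s and contact force between the fingers and tray above 1 N and distance between the grasp point and tray_grip below 0.045 m); the arm keeps its last pose, push and grip.
It fails at once if the ball leaves its pocket (distance between ball_center and tray_pocket above 0.028 m).
It fails at once if the stool, tin, teacup or saucepan is moved by more than 30 mm (distance of any of stool_center, tin, teacup, saucepan from where it was at the start of the episode above 0.03 m).
It also fails if it takes over 69 s, if anything falls off the work surface, if the arm or the gripper's body presses on something with over 40 N, if the wrist force passes 120 N, or if a joint passes its speed limit or range.

## Working session

There is one attempt and no reset: what is moved stays moved. The work goes in short steps, Python scripts to look and compute and a tool call to move; the robot and the scene stay as the last step left them, time stands still between calls to the robot, and variables do not carry over. Pictures are saved under pics/ and viewed, about 8 in all and at most 12, crops included, and the job is handed in when it is done.

Besides the shell and the picture viewer there is one more tool, called after "Call:" as a command line: name --pt "numbers of a row" for each row, then --argument value for the rest. apply_moves: Moves the arm, as the interface text tells. Its arguments: {"type":"object","properties":{"commands":{"type":"array"},"newtons":{"type":"number"}},"required":["commands"]}

```bash
mkdir -p pics; cat > h.py <<'E'
import numpy as np, cv2
from workcell import bot, cams
def world(c,pts=None):
    d=c["depth"];K=c["camera_matrix"];h,w=d.shape
    u,v=np.meshgrid(np.arange(w),np.arange(h))
    P=np.stack([(u-K[0,2])/K[0,0]*d,(v-K[1,2])/K[1,1]*d,d],-1)
    return (P-c["t"])@c["R"]   # R^T (P-t)
E
python3 - <<'E'
from h import *
print({k:np.round(v,3) for k,v in bot.get_obs().items()})
for n in ["top","scene"]:
    c=cams.camera(n); cv2.imwrite(f"pics/{n}0.png",c["frame"]); W=world(c); np.savez(f"{n}0.npz",W=W,f=c["frame"],K=c["camera_matrix"],R=c["R"],t=c["t"])
    print(n,-c["R"].T@c["t"])
    for o in ["tray","carton_center","ball_center","stool_center","tin","teacup","saucepan"]:
        for r in cams.spot_in(o,n)[:3]:
            b=r["rect"];u,v=int((b[0]+b[2])/2),int((b[1]+b[3])/2)
            print(o,np.round(b),round(r["confidence"],2),np.round(W[v,u],3))
E
```

```text
{'time': np.float64(0.0), 'q': array([-6.5833e+01,  5.0100e+00,  1.0035e+01,  9.5100e+01,  1.0000e-03,
        8.9999e+01]), 'qd': array([-0.036, -0.039,  0.023, -0.12 ,  0.021,  0.09 ]), 'joint_efforts': array([ 2.0000e-03, -5.2039e+01,  4.6480e+01,  1.6000e-02,  0.0000e+00,
       -0.0000e+00]), 'ee_pos': array([ 0.225, -0.502,  0.208]), 'tcp_rot': array([-90.416,  89.925, 113.752]), 'wrist_force': array([-0.028,  0.265,  0.293]), 'torque': array([-0.066,  0.002, -0.026]), 'opening': np.float64(0.085)}
top [0.39603549 0.00830577 1.57929538]
tray [168. 164. 217. 226.] 0.95 [0.55  0.236 0.081]
tray [142. 240. 187. 308.] 0.75 [0.313 0.331 0.023]
tray [263. 221. 277. 232.] 0.44 [0.451 0.007 0.069]
carton_center [264. 220. 277. 235.] 0.56 [0.448 0.007 0.075]
carton_center [284. 244. 303. 258.] 0.46 [ 0.379 -0.06   0.074]
carton_center [168. 164. 219. 226.] 0.44 [0.548 0.235 0.07 ]
ball_center [182. 172. 191. 177.] 0.53 [0.616 0.26  0.039]
ball_center [ 95. 175. 126. 204.] 0.2 [0.577 0.502 0.007]
stool_center [260. 179. 270. 192.] 0.69 [0.576 0.023 0.049]
tin [269. 152. 277. 165.] 0.48 [
[... 166 characters left out ...]
0.29 [ 0.656 -0.     0.049]
scene [1.25445544 0.24262755 0.76267305]
tray [338. 236. 387. 300.] 0.86 [0.586 0.25  0.033]
tray [379. 189. 434. 240.] 0.66 [0.346 0.334 0.026]
carton_center [260. 180. 275. 201.] 0.84 [ 0.391 -0.054  0.042]
carton_center [276. 197. 288. 226.] 0.82 [0.462 0.01  0.04 ]
carton_center [336. 236. 394. 298.] 0.23 [0.588 0.254 0.04 ]
ball_center [358. 275. 372. 286.] 0.62 [0.626 0.26  0.039]
ball_center [336. 238. 390. 301.] 0.26 [0.588 0.25  0.032]
stool_center [266. 234. 280. 253.] 0.72 [0.584 0.028 0.04 ]
tin [244. 252. 259. 277.] 0.87 [0.667 0.002 0.043]
teacup [450. 267. 496. 314.] 0.81 [0.541 0.507 0.002]
saucepan [ 90. 181. 136. 209.] 0.76 [ 0.55  -0.453  0.042]
```

```bash
python3 - <<'E'
import cv2
f=cv2.imread("pics/top0.png"); cv2.imwrite("pics/top0c.png",cv2.resize(f[130:330,80:460],None,fx=2.1,fy=2.1,interpolation=cv2.INTER_CUBIC))
f=cv2.imread("pics/scene0.png"); cv2.imwrite("pics/scene0c.png",cv2.resize(f[130:350,80:500],None,fx=1.9,fy=1.9,interpolation=cv2.INTER_CUBIC))
E
```

```text
(no output)
```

View pics/top0c.png

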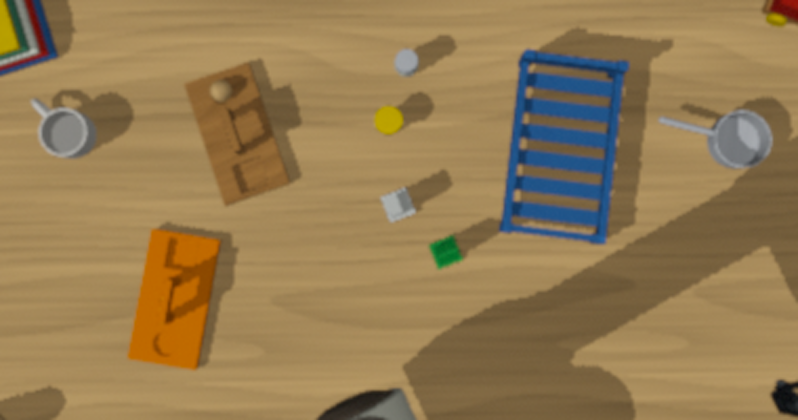

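View pics/scene0c.png

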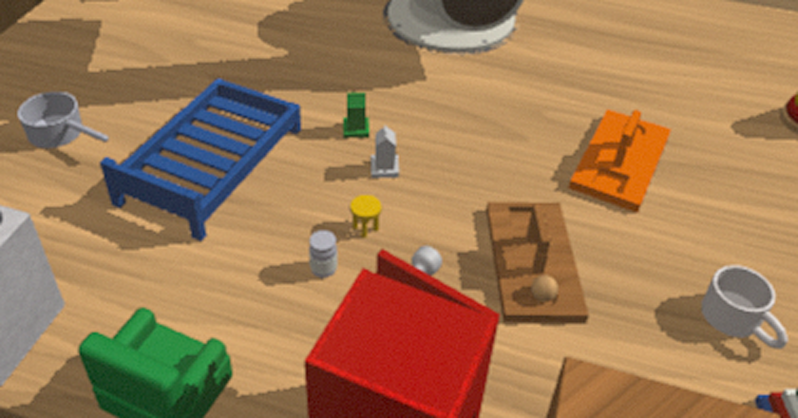

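The top view shows the brown tray around px (193,195) with its ball at the far end, so its recess is at the near end. The white carton is at (270,228) with the green look-alike at (293,251). The stool is at (265,187), the tin at (273,159) and the bed at (350,200). The orange tray is a decoy. The scene view agrees.

```bash
cat >> h.py <<'E'
from scipy.spatial.transform import Rotation as Ro
def toolR(o): return Ro.from_euler("xyz",o["tcp_rot"],degrees=True).as_matrix()
def rect(P):
    r=cv2.minAreaRect((P[:,:2]*1000).astype(np.float32)); b=cv2.boxPoints(r)
    e=[b[1]-b[0],b[2]-b[1]]; e.sort(key=np.linalg.norm); l=e[1]
    return np.round(r[0],1),np.round(sorted(r[1]),1),round(np.degrees(np.arctan2(l[1],l[0])),1)
def wristworld(o,c):
    d=c["depth"];K=c["camera_matrix"];h,w=d.shape
    u,v=np.meshgrid(np.arange(w),np.arange(h))
    P=np.stack([(u-K[0,2])/K[0,0]*d,(v-K[1,2])/K[1,1]*d,d],-1)
    M=c["mount"]; return (P@M[:3,:3].T+M[:3,3])@toolR(o).T+o["ee_pos"]
def go(target,ydir):
    """shift in tool axes and roll (rad, nearest of two) to bring TCP to target, tool y along ydir (deg)"""
    o=bot.get_obs();R=toolR(o);s=R.T@(np.array(target)-o["ee_pos"])
    a=np.radians(ydir);v=R.T@np.array([np.cos(a),np.sin(a),0]);r=np.arctan2(v[2],v[1])
    print("now",np.round(o["ee_pos"],4),"q6",round(o["q"][5],1),"shift",np.round(s,4),"roll",round(r,4),"or",round(r-np.sign(r)*np.pi,4))
E
python3 - <<'E'
from h import *
D=np.load("top0.npz");W=D["W"];f=D["f"].astype(int)
h=np.arange(420)[:,None];w=np.arange(560)[None]
def box(a,b,c,d): return (w>=a)&(w<=c)&(h>=b)&(h<=d)
m=box(160,155,225,235)&(W[...,2]>.012)&(W[...,2]<.02); print("tray",rect(W[m]))
m=box(160,155,225,235)&(W[...,2]>.06)&(W[...,2]<.09); print("handle",rect(W[m]),W[m][:,2].max())
m=box(310,140,385,250)&(f[...,0]>f[...,2]+40)&(W[...,2]>.035); print("bed",rect(W[m]),np.percentile(W[m][:,2],[5,50,95]))
m=box(258,214,282,240)&(W[...,2]>.02); print("carton body",rect(W[m]),W[m][:,2].max())
m=box(258,214,282,240)&(W[...,2]>.006)&(W[...,2]<.02); print("carton base",rect(W[m]))
m=box(258,214,282,240)&(W[...,2]>.006); print("carton all",rect(W[m]))
m=box(176,166,196,182)&(W[...,2]>.03)&(W[...,2]<.06); print("ball",W[m].mean(0))
o=bot.get_obs();print(toolR(o).round(2)); print(cams.camera("wrist")["mount"].round(3))
go([.43,0,.25],0)
E
```

```text
tray (array([557.7, 211. ]), array([164.4, 210.7]), np.float32(17.6))
handle (array([557.7, 243.7]), array([12.1, 63.5]), np.float32(18.6)) 0.08413473696809112
bed (array([ 520.3, -156.9]), array([290.6, 293.9]), np.float32(82.3)) [0.03562962 0.04182011 0.07852699]
carton body (array([449. ,   5.6]), array([27.2, 33.6]), np.float32(-70.0)) 0.07508305489449323
carton base (array([450.2,   6.7]), array([74.4, 80.6]), np.float32(-1.0))
carton all (array([450.2,   6.7]), array([74.4, 80.6]), np.float32(-1.0))
ball [0.61800799 0.26382345 0.04024573]
[[ 0.    0.41 -0.91]
 [-0.   -0.91 -0.41]
 [-1.    0.    0.  ]]
[[ 0.001 -0.265  0.964 -0.166]
 [ 1.    -0.    -0.001  0.   ]
 [ 0.     0.964  0.265 -0.067]
 [ 0.     0.     0.     1.   ]]
now [ 0.2252 -0.5018  0.2083] q6 90.0 shift [-0.0417 -0.374  -0.3923] roll -1.149 or 1.9926
```

Call:
apply_moves --pt "-0.03 -0.378 -0.4 0.07 1" --pt "-0.03 -0.378 -0.4 0.07 1" --pt "-0.03 -0.378 -0.4 0.07 1" --pt "-0.03 -0.378 -0.4 0.07 1" --pt "-0.03 -0.378 -0.4 0.07 1" --pt "-0.03 -0.378 -0.4 0.07 1" --pt "-0.03 -0.378 -0.4 0.07 1" --pt "-0.03 -0.378 -0.4 0.07 1" --pt "-0.03 -0.378 -0.4 0.07 1" --pt "-0.03 -0.378 -0.4 0.07 1" --pt "-0.03 -0.378 -0.4 0.07 1" --pt "-0.03 -0.378 -0.4 0.07 1"

```text
time: 2.05
ee_pos: [0.4366, 0.0115, 0.2381]
tcp_rot: [-119.2, 89.9, 81.3]
wrist_force: [0.5, -0.4, 0.0]
opening: 0.0855
```

```bash
cat >> h.py <<'E'
def wshot(name):
    o=bot.get_obs();c=cams.camera("wrist");cv2.imwrite(f"pics/{name}.png",c["frame"]);W=wristworld(o,c)
    np.savez(f"{name}.npz",W=W,f=c["frame"]);return o,c,W
E
python3 - <<'E'
from h import *
o,c,W=wshot("w1")
f=c["frame"].astype(int)
for r in cams.spot_in("carton_center","wrist"): print(np.round(r["rect"]),r["confidence"])
near=np.hypot(W[...,0]-.449,W[...,1]-.006)<.04
notgreen=f[...,1]<f[...,2]+30
for lo,hi in [(.006,.014),(.02,.055),(.03,.052),(.06,.08),(.065,.08)]:
    m=near&notgreen&(W[...,2]>lo)&(W[...,2]<hi)&(c["depth"]>0)
    print(lo,hi,m.sum(),rect(W[m]) if m.sum()>5 else "")
print("q",o["q"].round(1))
go([.449,.006,.25],-70)
E
```

```text
[268. 157. 301. 194.] 0.73
[299. 220. 329. 260.] 0.69
0.006 0.014 329 (array([449.6,  10.5]), array([39.1, 39.9]), np.float32(-69.9))
0.02 0.055 69 (array([460.4,  16.8]), array([11. , 29.6]), np.float32(-46.0))
0.03 0.052 45 (array([462.1,  15.3]), array([ 0.6, 27.2]), np.float32(-69.5))
0.06 0.08 412 (array([449.1,  10.3]), array([20.1, 28.2]), np.float32(21.2))
0.065 0.08 217 (array([449.2,  10.3]), array([10.5, 28. ]), np.float32(20.5))
q [ 1.50e+00 -9.60e+00 -7.00e-01  9.89e+01  1.00e-01  1.61e+02]
now [0.4354 0.0079 0.2382] q6 160.7 shift [-0.0118  0.0065 -0.0121] roll 0.0059 or -3.1356
```

View pics/w1.png

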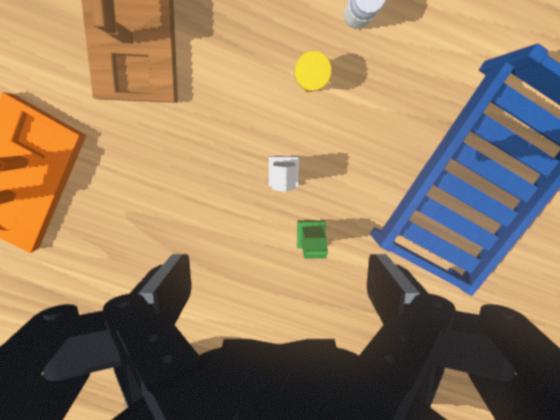

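Call:
apply_moves --pt "-0.01 0.0 -0.012 -0.15 1" --pt "-0.01 0.0 -0.012 -0.3 1" --pt "-0.01 0.0 -0.012 -0.45 1" --pt "-0.01 0.0 -0.012 -0.6 1" --pt "-0.01 0.0 -0.012 -0.75 1" --pt "-0.01 0.0 -0.012 -0.9 1" --pt "-0.01 0.0 -0.012 -1.05 1" --pt "-0.01 0.0 -0.012 -1.2 1" --pt "-0.01 0.0 -0.012 -1.35 1" --pt "-0.01 0.0 -0.012 -1.5 1" --pt "-0.01 0.0 -0.012 -1.65 1" --pt "-0.01 0.0 -0.012 -1.8 1"

```text
time: 3.35
ee_pos: [0.4463, 0.0102, 0.2483]
tcp_rot: [-61.7, 90.0, -118.2]
wrist_force: [-0.3, -2.3, 0.1]
opening: 0.0852
```

Call:
apply_moves --pt "0 0 0 -0.15 1" --pt "0 0 0 -0.3 1" --pt "0 0 0 -0.45 1" --pt "0 0 0 -0.6 1" --pt "0 0 0 -0.75 1" --pt "0 0 0 -0.9 1" --pt "0 0 0 -1.05 1" --pt "0 0 0 -1.2 1" --pt "0 0 0 -1.33 1" --pt "0 0 0 -1.33 1" --pt "0 0 0 -1.33 1" --pt "0 0 0 -1.33 1"

```text
time: 4.55
ee_pos: [0.4461, 0.0096, 0.2484]
tcp_rot: [-129.8, 90.0, -110.4]
wrist_force: [-0.0, 0.2, 0.6]
opening: 0.0852
```

```bash
cat >> h.py <<'E'
def bands(W,c,x,y,r,bs):
    f=c["frame"].astype(int);near=np.hypot(W[...,0]-x,W[...,1]-y)<r
    for lo,hi in bs:
        m=near&(f[...,1]<f[...,2]+30)&(W[...,2]>lo)&(W[...,2]<hi)&(c["depth"]>0)
        print(lo,hi,m.sum(),rect(W[m]) if m.sum()>5 else "")
E
python3 - <<'E'
from h import *
o,c,W=wshot("w2")
print(o["time"],o["qd"].round(2),o["ee_pos"])
bands(W,c,.449,.008,.04,[(.006,.014),(.06,.08)])
bands(W,c,.57,.02,.04,[(.035,.055)])
go([.449,.008,.25],110)
E
```

```text
4.55 [ 0.48  0.09  0.13 -0.11  0.05 -0.74] [0.4461088  0.00957278 0.2483736 ]
0.006 0.014 296 (array([448.1,   9.1]), array([39., 39.]), np.float32(19.9))
0.06 0.08 388 (array([448.6,   9.6]), array([21.5, 28.6]), np.float32(15.4))
0.035 0.055 677 (array([570.2,  21.3]), array([40.5, 40.8]), np.float32(42.6))
now [0.4462 0.0098 0.2484] q6 -18.2 shift [-0.0016 -0.0026  0.0021] roll -0.0086 or 3.133
```

Call:
apply_moves --pt "0.04 -0.001 0.002 -0.01 1" --pt "0.08 -0.001 0.002 -0.01 1" --pt "0.12 -0.001 0.002 -0.01 1" --pt "0.155 -0.001 0.002 -0.01 1" --pt "0.185 -0.001 0.002 -0.01 1" --pt "0.205 -0.001 0.002 -0.01 1" --pt "0.218 -0.001 0.002 -0.01 1" --pt "0.226 -0.001 0.002 -0.01 1" --pt "0.226 -0.001 0.002 -0.01 1" --pt "0.226 -0.001 0.002 -0.01 1" --newtons 50

```text
time: 5.6
ee_pos: [0.4489, 0.0094, 0.0233]
tcp_rot: [-49.5, 89.9, -29.4]
wrist_force: [-0.6, 0.1, -0.1]
opening: 0.0852
```

Call:
apply_moves --pt "0 0 0 0 -1" --pt "0 0 0 0 -1" --pt "0 0 0 0 -1" --pt "0 0 0 0 -1" --pt "0 0 0 0 -1" --pt "0 0 0 0 -1" --pt "0 0 0 0 -1" --pt "0 0 0 0 -1" --newtons 50

```text
time: 6.4
ee_pos: [0.4491, 0.0094, 0.0237]
tcp_rot: [-34.5, 89.9, -14.4]
wrist_force: [-1.9, 1.1, 5.7]
opening: 0.0259
```

Call:
apply_moves --pt "-0.02 0 0 0 -1" --pt "-0.05 0 0 0 -1" --pt "-0.09 0 0 0 -1" --pt "-0.13 0 0 0 -1" --pt "-0.16 0 0 0 -1" --pt "-0.17 0 0 0 -1" --pt "-0.17 0 0 0 -1" --pt "-0.17 0 0 0 -1"

```text
time: 7.2
ee_pos: [0.4485, 0.0095, 0.1922]
tcp_rot: [-142.7, 90.0, -122.6]
wrist_force: [0.0, -0.6, -1.1]
opening: 0.0266
```

```bash
python3 - <<'E'
from h import *
o,c,W=wshot("w3")
print(o["opening"],o["wrist_force"])
M=c["mount"];Rw=toolR(o)
T=(W-o["ee_pos"])@Rw  # tool coords
d=c["depth"]; f=c["frame"].astype(int)
white=(f.min(-1)>110)&(f.max(-1)-f.min(-1)<40)&(d>0)&(abs(T[...,1])<.035)&(abs(T[...,2])<.035)&(T[...,0]<.06)
print(white.sum(),np.percentile(T[white],[2,50,98],axis=0).round(4))
go([.496,.223,.2],108.5)
E
```

```text
0.026551723583611582 [ 0.03709942 -0.59298967 -1.07422372]
6217 [[-0.057  -0.0184 -0.0197]
 [-0.0357 -0.     -0.0106]
 [ 0.0149  0.0188  0.0128]]
now [0.4483 0.0095 0.1919] q6 -18.8 shift [-0.0083  0.1842  0.1181] roll 0.0273 or -3.1143
```

View pics/w3.png

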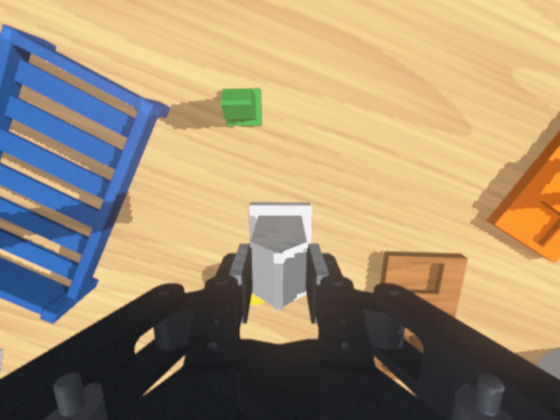

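Call:
apply_moves --pt "-0.01 0.04 0.03 0.027 -1" --pt "-0.018 0.08 0.075 0.027 -1" --pt "-0.018 0.12 0.12 0.027 -1" --pt "-0.018 0.15 0.15 0.027 -1" --pt "-0.018 0.175 0.17 0.027 -1" --pt "-0.018 0.184 0.183 0.027 -1" --pt "-0.018 0.184 0.183 0.027 -1" --pt "-0.018 0.184 0.183 0.027 -1" --pt "-0.018 0.184 0.183 0.027 -1"

```text
time: 8.15
ee_pos: [0.5566, 0.2441, 0.2092]
tcp_rot: [-169.9, 89.9, -151.4]
wrist_force: [-1.2, -0.5, -0.3]
opening: 0.0267
```

```bash
python3 - <<'E'
from h import *
o,c,W=wshot("w4")
print(o["ee_pos"],o["qd"].round(1))
T=(W-o["ee_pos"])@toolR(o)
f=c["frame"].astype(int);d=c["depth"]
brown=(f[...,2]>f[...,0]+15)&(d>0)
# recess floor and slab top near recess, world
c0=np.array([.496,.223])
a=np.radians(18.5);ex=np.array([np.cos(a),np.sin(a)]);ey=np.array([-np.sin(a),np.cos(a)])
q=W[...,:2]-c0;L=np.stack([q@ex,q@ey],-1)
m=brown&(abs(L[...,0])<.03)&(abs(L[...,1])<.03)&(W[...,2]<.0095)&(W[...,2]>.001);print("floor",m.sum(),rect(W[m]),np.median(W[m][:,2]))
m=brown&(abs(L[...,0])<.06)&(abs(L[...,1])<.07)&(W[...,2]<.022)&(W[...,2]>.0115);print("slab",m.sum(),rect(W[m]),np.median(W[m][:,2]),"local",np.percentile(L[m],[.5,99.5],axis=0).round(4))
E
```

```text
[0.55657118 0.24413416 0.20920983] [-0.2 -0.7  0.3  0.2  0.1  0.1]
floor 1324 (array([496.2, 225.4]), array([42.3, 43.1]), np.float32(-71.7)) 0.00598917803177719
slab 4841 (array([510.3, 230. ]), array([ 88.5, 100.4]), np.float32(-71.6)) 0.01594868203323946 local [[-0.0284 -0.0475]
 [ 0.0598  0.0518]]
```

View pics/w4.png

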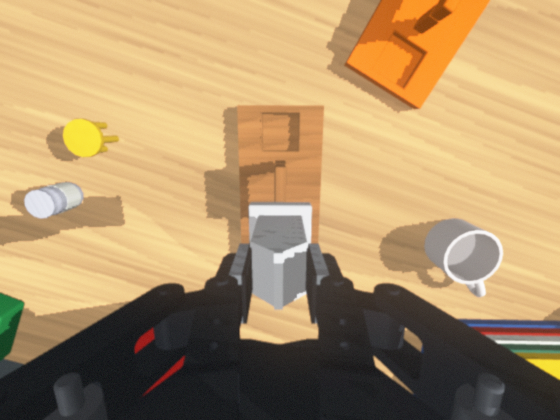

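The recess is clearly visible at px (280,131), square to the tray, and the carton is held upright. Next I measure the carton plate in the tool frame with the same camera.

```bash
python3 - <<'E'
from h import *
D=np.load("w4.npz");W=D["W"];f=D["f"].astype(int)
o=bot.get_obs(); T=(W-o["ee_pos"])@toolR(o)
m=(f.min(-1)>90)&(f.max(-1)-f.min(-1)<45)&(abs(T[...,1])<.035)&(T[...,2]<.0)&(T[...,2]>-.035)&(T[...,0]>.008)&(T[...,0]<.022)
v,u=np.nonzero(m);t=T[m];print(m.sum(),"x",np.median(t[:,0]),"y",np.percentile(t[:,1],[1,99]).round(4),"z",np.percentile(t[:,2],[1,99]).round(4))
# front edge: min z per y bin
ys=np.arange(-.016,.0165,.002);zs=[np.min(t[abs(t[:,1]-y)<.001][:,2]) for y in ys]
p=np.polyfit(ys,zs,1);print("front edge z0",p[1],"slope deg",np.degrees(np.arctan(p[0])))
# plane tilt of plate top
A=np.c_[t[:,1:],np.ones(len(t))];k=np.linalg.lstsq(A,t[:,0],rcond=None)[0];print("tilt",np.degrees(k[:2]).round(2))
go([.4962,.2254,.05],108.35)
E
```

```text
1157 x 0.01412183210807779 y [-0.0191  0.0201] z [-0.0202 -0.0008]
front edge z0 -0.020179689051988334 slope deg 0.3625847670417223
tilt [-1.06 -7.82]
now [0.5567 0.2441 0.2096] q6 5.2 shift [ 0.1597  0.0015 -0.0631] roll 0.002 or -3.1396
```

Call:
apply_moves --pt "0.0 0.001 -0.03 0.002 -1" --pt "0.02 0.001 -0.063 0.002 -1" --pt "0.06 0.001 -0.063 0.002 -1" --pt "0.1 0.001 -0.063 0.002 -1" --pt "0.13 0.001 -0.063 0.002 -1" --pt "0.15 0.001 -0.063 0.002 -1" --pt "0.155 0.001 -0.063 0.002 -1" --pt "0.155 0.001 -0.063 0.002 -1" --pt "0.155 0.001 -0.063 0.002 -1"

```text
time: 9.1
ee_pos: [0.4971, 0.225, 0.0563]
tcp_rot: [-5.4, 90.0, 13.0]
wrist_force: [-0.4, -0.5, -0.8]
opening: 0.0264
```

```bash
python3 - <<'E'
from h import *
o,c,W=wshot("w5"); print(o["wrist_force"],o["opening"])
go([.4962,.2254,.03],108.35)
E
```

```text
[-0.3996683  -0.49111232 -0.75305645] 0.02643674839359895
now [0.4972 0.2251 0.0564] q6 6.0 shift [ 0.0264  0.0006 -0.0009] roll -0.0004 or 3.1412
```

View pics/w5.png

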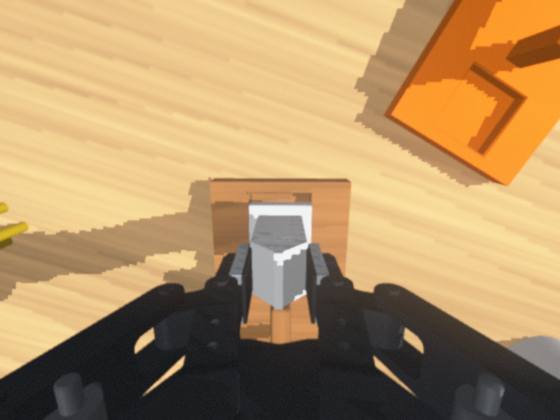

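The plate sits over the recess, centred sideways at px ~280. Descending gently.

Call:
apply_moves --pt "0.006 0 -0.0008 0 -1" --pt "0.012 0 -0.0008 0 -1" --pt "0.016 0 -0.0008 0 -1" --pt "0.019 0 -0.0008 0 -1" --pt "0.022 0 -0.0008 0 -1" --pt "0.022 0 -0.0008 0 -1"

```text
time: 9.75
ee_pos: [0.4962, 0.2248, 0.0339]
tcp_rot: [-21.2, 90.0, -2.9]
wrist_force: [0.2, -0.2, -0.5]
opening: 0.0261
```

Call:
apply_moves --pt "0.002 0 0 0 -1" --pt "0.004 0 0 0 -1" --pt "0.005 0 0 0 -1" --pt "0.006 0 0 0 -1" --pt "0.006 0 0 0 -1"

```text
time: 10.25
ee_pos: [0.4965, 0.2251, 0.0297]
tcp_rot: [6.6, 89.9, 24.9]
wrist_force: [-4.9, -1.6, 13.9]
opening: 0.0265
```

Call:
apply_moves --pt "0.001 0 0 0 -1" --pt "0.002 0 0 0 -1" --pt "0.003 0 0 0 -1" --pt "0.003 0 0 0 -1" --pt "0.003 0 0 0 -1"

```text
time: 10.75
ee_pos: [0.497, 0.2254, 0.0296]
tcp_rot: [8.0, 89.7, 26.4]
wrist_force: [-8.2, -2.8, 22.8]
opening: 0.0266
```

Call:
apply_moves --pt "0 0 0 0 0" --pt "0 0 0 0 1" --pt "0 0 0 0 1" --pt "0 0 0 0 1" --pt "0 0 0 0 1" --pt "0 0 0 0 1"

```text
time: 11.35
ee_pos: [0.4969, 0.2254, 0.0293]
tcp_rot: [8.2, 89.8, 26.6]
wrist_force: [0.5, -0.0, -1.1]
opening: 0.0849
```

Call:
apply_moves --pt "-0.015 0 0 0 1" --pt "-0.05 0 0 0 1" --pt "-0.09 0 0.02 0 1" --pt "-0.13 0 0.045 0 1" --pt "-0.16 0 0.06 0 1" --pt "-0.18 0 0.065 0 1" --pt "-0.18 0 0.065 0 1" --pt "-0.18 0 0.065 0 1"

```text
time: 12.15
ee_pos: [0.558, 0.2455, 0.21]
tcp_rot: [7.7, 89.7, 26.1]
wrist_force: [0.4, 1.0, -0.2]
opening: 0.0855
```

```bash
cat > chk.py <<'E'
from h import *
import sys
o,c,W=wshot(sys.argv[1]); print(o["ee_pos"],o["qd"].round(1),o["wrist_force"])
f=c["frame"].astype(int);d=c["depth"]
c0=np.array([.5577,.2455]);a=np.radians(18.4);ex=np.array([np.cos(a),np.sin(a)]);ey=np.array([-np.sin(a),np.cos(a)])
q=W[...,:2]-c0;L=np.stack([q@ex,q@ey,W[...,2]],-1)
S=f.max(-1)-f.min(-1)
inn=lambda x0,x1,y,z0,z1:(d>0)&(L[...,0]>x0)&(L[...,0]<x1)&(abs(L[...,1])<y)&(L[...,2]>z0)&(L[...,2]<z1)
m=inn(-.105,.11,.06,.012,.021)&(S>45);print("slab",rect(W[m]),np.median(W[m][:,2]))
A=np.c_[L[m][:,:2],np.ones(m.sum())];print("slab plane deg",np.degrees(np.linalg.lstsq(A,L[m][:,2],rcond=None)[0][:2]).round(2))
m=inn(-.095,-.035,.03,.005,.03)&(S<40);print("plate",m.sum(),rect(W[m]),np.percentile(W[m][:,2],[5,50,95]).round(4))
A=np.c_[L[m][:,:2],np.ones(m.sum())];k=np.linalg.lstsq(A,L[m][:,2],rcond=None)[0];print("plate plane deg",np.degrees(k[:2]).round(2))
m=inn(-.1,-.03,.03,.062,.09)&(S<40);print("gable",m.sum(),rect(W[m]),W[m][:,2].max())
m=inn(-.04,.04,.03,.062,.09)&(S>=40);print("handle",m.sum(),rect(W[m]),np.median(W[m][:,2]))
E
python3 chk.py w6; python3 -c "
from h import *
go([.5577,.2455,.15],108.4)"
```

```text
[0.55803447 0.24549701 0.21000744] [ 0.1  0.1 -2.6 -0.5  0.1  0.1] [ 0.38816795  1.03006721 -0.21031694]
slab (array([558.4, 245.8]), array([100.2, 190. ]), np.float32(18.2)) 0.015910343800018212
slab plane deg [-0.08  0.05]
plate 468 (array([496.7, 226.1]), array([41.9, 42.1]), np.float32(17.5)) [0.006  0.0157 0.0172]
plate plane deg [ 1.32 -0.18]
gable 772 (array([496.7, 226. ]), array([27.5, 28. ]), np.float32(17.7)) 0.07817145323474722
handle 664 (array([557.7, 245.8]), array([10.7, 62.8]), np.float32(18.2)) 0.07580309154592522
now [0.5576 0.2453 0.2091] q6 5.4 shift [ 0.0591  0.0001 -0.    ] roll -0.0012 or 3.1404
```

View pics/w6.png

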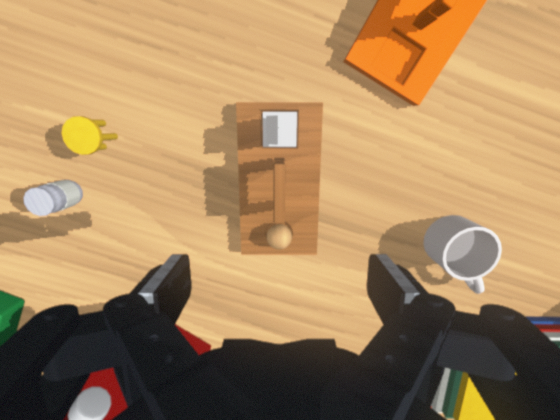

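The carton is seated: the plate top is at 15.7 mm and the slab at 15.9 mm (px 280,129). The ball is in its pocket at (279,236). Now the handle.

Call:
apply_moves --pt "0.03 0.0003 0 0 1" --pt "0.07 0.0003 0 0 1" --pt "0.11 0.0003 0 0 1" --pt "0.14 0.0003 0 0 1" --pt "0.157 0.0003 0 0 1" --pt "0.164 0.0003 0 0 1" --pt "0.164 0.0003 0 0 1" --pt "0.164 0.0003 0 0 1" --newtons 80

```text
time: 13.0
ee_pos: [0.5582, 0.246, 0.0461]
tcp_rot: [8.4, 89.7, 26.8]
wrist_force: [0.5, -0.5, 0.0]
opening: 0.0858
```

Call:
apply_moves --pt "0 0 0 0 0.4" --pt "0 0 0 0 0" --pt "0 0 0 0 -0.4" --pt "0 0 0 0 -0.6" --pt "0 0 0 0 -0.7" --pt "0 0 0 0 -0.8" --pt "0 0 0 0 -1" --pt "0 0 0 0 -1" --pt "0 0 0 0 -1" --pt "0 0 0 0 -1" --pt "0 0 0 0 -1" --newtons 80

```text
time: 14.1
ee_pos: [0.5583, 0.246, 0.0465]
tcp_rot: [8.5, 89.7, 26.9]
wrist_force: [-1.9, -0.7, 5.5]
opening: 0.0091
```

Call:
apply_moves --pt "-0.002 0 0 0 -1" --pt "-0.006 0 0 0 -1" --pt "-0.012 0 0 0 -1" --pt "-0.02 0 0 0 -1" --pt "-0.028 0 0 0 -1" --pt "-0.036 0 0 0 -1" --pt "-0.044 0 0 0 -1" --pt "-0.05 0 0 0 -1" --pt "-0.053 0 0 0 -1" --pt "-0.054 0 0 0 -1" --pt "-0.054 0 0 0 -1" --pt "-0.054 0 0 0 -1"

```text
time: 15.3
ee_pos: [0.5578, 0.2458, 0.1]
tcp_rot: [8.6, 89.8, 27.0]
wrist_force: [0.2, -0.2, -3.1]
opening: 0.009
```

```bash
python3 - <<'E'
from h import *
o,c,W=wshot("w7"); T=(W-o["ee_pos"])@toolR(o);f=c["frame"].astype(int);S=f.max(-1)-f.min(-1);d=c["depth"]
print(o["opening"],o["wrist_force"],o["tcp_rot"])
m=(d>0)&(abs(T[...,1])<.055)&(T[...,2]<-.04)&(T[...,2]>-.1)&(T[...,0]>.02)&(T[...,0]<.04)&(S>45)
t=T[m];A=np.c_[t[:,1:],np.ones(len(t))];print("slab",m.sum(),np.median(t[:,0]),np.degrees(np.linalg.lstsq(A,t[:,0],rcond=None)[0][:2]).round(2))
m=(d>0)&(abs(T[...,1])<.03)&(T[...,2]<-.03)&(T[...,2]>-.1)&(T[...,0]>.015)&(T[...,0]<.05)&(S<40)
print("plate",m.sum(),np.median(T[m][:,0]))
# bed from first top image, by colour, using rail-top depth
D=np.load("top0.npz");W=D["W"];f=D["f"].astype(int)
m=np.zeros(f.shape[:2],bool);m[140:260,305:390]=1
m&=(f[...,0]>f[...,2]+50)
for n in ("top","top now"):
    M=cv2.morphologyEx(m.astype(np.uint8),cv2.MORPH_OPEN,np.ones((2,2)))
    n_,lab,st,_=cv2.connectedComponentsWithStats(M);k=1+np.argmax(st[1:,4]);mm=lab==k
    print(n,st[k],rect(W[mm&(W[...,2]>.03)&(W[...,2]<.09)]),cv2.minAreaRect(np.argwhere(mm)[:,::-1].astype(np.float32)))
    hm=mm&(W[...,2]>.068);print("head",rect(W[hm])); rm=mm&(W[...,2]>.044)&(W[...,2]<.06);print("rails",rm.sum(),rect(W[rm]))
    break
cv2.imwrite("pics/bed.png",cv2.resize(D["f"][130:270,290:400],None,fx=4,fy=4))
E
```

```text
0.00897797053904588 [ 0.24269937 -0.22487204 -3.08715844] [ 8.61927231 89.75839602 26.95817019]
slab 9590 0.030340150980472262 [-0.02  0.02]
plate 642 0.030815690054933585
top [ 320  155   60   92 2511] (array([ 522.9, -232.9]), array([148.8, 258.1]), np.float32(-8.0)) ((348.97735595703125, 200.17657470703125), (50.10273361206055, 86.8277816772461), 7.305758953094482)
head (array([ 557.2, -128.4]), array([103.5, 409.7]), np.float32(-54.5))
rails 729 (array([ 519.5, -232.3]), array([148.6, 251.2]), np.float32(-8.0))
```

View pics/w7.png

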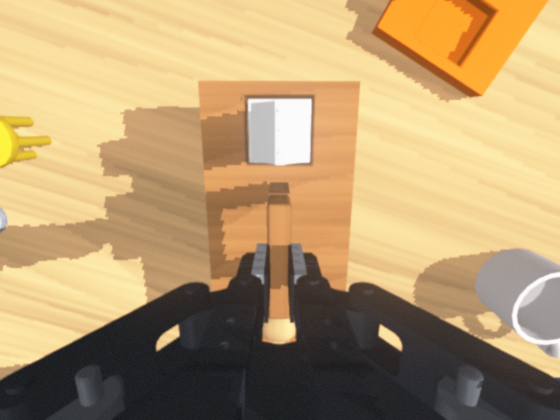

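The tray is lifted level with the carton flush (px 280,130) and the ball in place (280,332). The bed is at about (0.522, -0.233) with yaw about -7.8°. I check the corridor before carrying.

```bash
python3 - <<'E'
from h import *
W=np.load("top0.npz")["W"]
for x0,x1 in [(.40,.68),(.68,.75)]:
    m=(W[...,0]>x0)&(W[...,0]<x1)&(W[...,1]>-.35)&(W[...,1]<.33);print(x0,W[m][:,2].max(), np.round(W[m][W[m][:,2]>.085][:8],3))
go([.522,-.233,.167],82.2)
E
```

```text
0.4 0.09028465099617566 [[ 0.658 -0.179  0.086]
 [ 0.652 -0.187  0.086]
 [ 0.644 -0.315  0.086]
 [ 0.642 -0.267  0.087]
 [ 0.638 -0.279  0.088]
 [ 0.637 -0.317  0.09 ]]
0.68 0.20312186133743623 [[0.749 0.136 0.203]
 [0.748 0.146 0.194]
 [0.748 0.143 0.196]
 [0.748 0.14  0.194]
 [0.748 0.137 0.194]
 [0.749 0.135 0.191]
 [0.749 0.15  0.18 ]
 [0.75  0.147 0.177]]
now [0.5578 0.2459 0.1   ] q6 5.4 shift [-0.0681 -0.4432 -0.1844] roll 0.4562 or -2.6854
```

Call:
apply_moves --pt "-0.003 0 0 0 -1" --pt "-0.01 0 0 0 -1" --pt "-0.02 0 0 0 -1" --pt "-0.03 0 0 0 -1" --pt "-0.04 0 0 0 -1" --pt "-0.05 -0.004 -0.002 0 -1" --pt "-0.058 -0.011 -0.005 0.01 -1" --pt "-0.064 -0.02 -0.008 0.02 -1" --pt "-0.067 -0.032 -0.013 0.03 -1" --pt "-0.068 -0.046 -0.019 0.045 -1" --pt "-0.068 -0.062 -0.026 0.06 -1" --pt "-0.068 -0.08 -0.033 0.08 -1"

```text
time: 16.55
ee_pos: [0.551, 0.1576, 0.1674]
tcp_rot: [14.6, 89.8, 28.3]
wrist_force: [0.2, 0.3, -2.9]
opening: 0.0091
```

```bash
python3 -c "
from h import *
go([.522,-.233,.167],82.2)"
```

```text
now [0.551  0.1576 0.1674] q6 2.3 shift [-3.000e-04 -3.727e-01 -1.204e-01] roll 0.3746 or -2.767
```

Call:
apply_moves --pt "0 -0.022 -0.007 0.02 -1" --pt "0 -0.044 -0.014 0.04 -1" --pt "0 -0.066 -0.021 0.06 -1" --pt "0 -0.088 -0.028 0.085 -1" --pt "0 -0.11 -0.035 0.11 -1" --pt "0 -0.132 -0.042 0.13 -1" --pt "0 -0.154 -0.05 0.15 -1" --pt "0 -0.176 -0.057 0.175 -1" --pt "0 -0.198 -0.064 0.2 -1" --pt "0 -0.218 -0.07 0.22 -1" --pt "0 -0.238 -0.077 0.24 -1" --pt "0 -0.256 -0.083 0.26 -1"

```text
time: 17.75
ee_pos: [0.5297, -0.1127, 0.1665]
tcp_rot: [34.7, 89.8, 33.3]
wrist_force: [0.5, 1.1, -2.7]
opening: 0.0091
```

```bash
python3 -c "
from h import *
go([.522,-.233,.167],82.2)"
```

```text
now [ 0.5297 -0.1127  0.1665] q6 -10.7 shift [-0.0007 -0.1205 -0.0048] roll 0.1121 or -3.0295
```

Call:
apply_moves --pt "0 -0.018 -0.001 0.02 -1" --pt "0 -0.036 -0.002 0.035 -1" --pt "0 -0.053 -0.002 0.05 -1" --pt "0 -0.069 -0.003 0.065 -1" --pt "0 -0.084 -0.004 0.08 -1" --pt "0 -0.097 -0.004 0.09 -1" --pt "0 -0.108 -0.005 0.1 -1" --pt "0 -0.116 -0.005 0.11 -1" --pt "0 -0.12 -0.005 0.112 -1" --pt "0 -0.12 -0.005 0.112 -1" --pt "0 -0.12 -0.005 0.112 -1" --pt "0 -0.12 -0.005 0.112 -1"

```text
time: 18.95
ee_pos: [0.5219, -0.2321, 0.1664]
tcp_rot: [40.9, 89.8, 33.2]
wrist_force: [-0.1, -0.1, -3.3]
opening: 0.009
```

```bash
python3 - <<'E'
from h import *
o,c,W=wshot("w8"); T=(W-o["ee_pos"])@toolR(o);f=c["frame"].astype(int);S=f.max(-1)-f.min(-1);d=c["depth"]
print(o["opening"],o["wrist_force"],o["tcp_rot"],o["qd"].round(2))
for n,lim in (("slab",S>45),("plate",S<40)):
    m=(d>0)&(abs(T[...,1])<(.055 if n=="slab" else .03))&(T[...,2]<-.04)&(T[...,2]>-.1)&(T[...,0]>.02)&(T[...,0]<.04)&lim
    t=T[m];A=np.c_[t[:,1:],np.ones(len(t))];print(n,m.sum(),np.median(t[:,0]),np.degrees(np.linalg.lstsq(A,t[:,0],rcond=None)[0][:2]).round(2))
m=(d>0)&(f[...,0]>f[...,2]+50)&(W[...,2]>.04)&(W[...,2]<.09)&(np.hypot(W[...,0]-.522,W[...,1]+.233)<.19);print("bed visible",rect(W[m]))
t=cams.camera("top");cv2.imwrite("pics/top8.png",cv2.resize(t["frame"][130:290,80:460],None,fx=2.1,fy=2.1,interpolation=cv2.INTER_CUBIC))
W=world(t);f=t["frame"].astype(int)
m=(abs(W[...,0]-.522)<.12)&(abs(W[...,1]+.233)<.09)&(W[...,2]>.128)&(W[...,2]<.145)&(f[...,2]>f[...,0]+15);print("tray top",m.sum(),rect(W[m]))
m=(abs(W[...,0]-.522)<.12)&(abs(W[...,1]+.233)<.09)&(W[...,2]>.15)&(W[...,2]<.165)&(f[...,2]>f[...,0]+15);print("ball",m.sum(),W[m].mean(0))
for n in ["stool_center","tin","teacup","saucepan"]:
    r=cams.spot_in(n,"top")[:1]; 
    for r in r:
        b=r["rect"];print(n,np.round(b),W[int((b[1]+b[3])/2),int((b[0]+b[2])/2)].round(3))
go([.522,-.233,.167],82.2)
s=cams.camera("scene");cv2.imwrite("pics/scene8.png",s["frame"])
E
```

```text
0.008998158480203156 [-0.07528369 -0.08135277 -3.31846756] [40.94274575 89.82110128 33.18853187] [ 0.06 -0.03 -0.   -0.05 -0.01 -0.33]
slab 9533 0.030312924261901266 [0.02 0.06]
plate 584 0.03059477731748138 [1.79 1.75]
bed visible (array([ 509.2, -228.1]), array([148.7, 226.9]), np.float32(-8.3))
tray top 839 (array([ 524.9, -213.4]), array([ 67.8, 189.9]), np.float32(-10.7))
ball 55 [ 0.58281756 -0.24090572  0.1587203 ]
stool_center [259. 180. 271. 192.] [0.577 0.02  0.039]
tin [269. 153. 280. 166.] [ 0.655 -0.009  0.052]
teacup [ 94. 176. 127. 205.] [0.574 0.502 0.005]
saucepan [420. 184. 446. 208.] [ 0.538 -0.504  0.006]
now [ 0.5218 -0.2323  0.1663] q6 -16.3 shift [-0.0007 -0.0006  0.0002] roll 0.0004 or -3.1412
```

View pics/scene8.png

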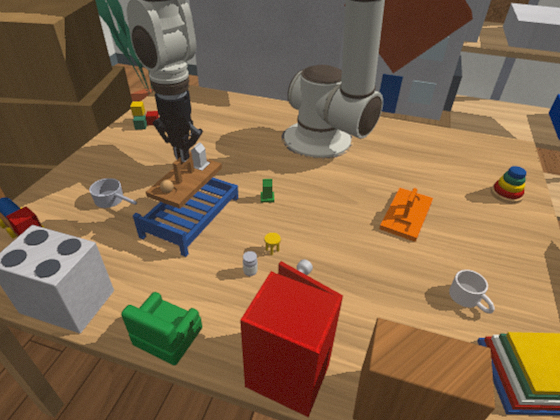

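View pics/top8.png

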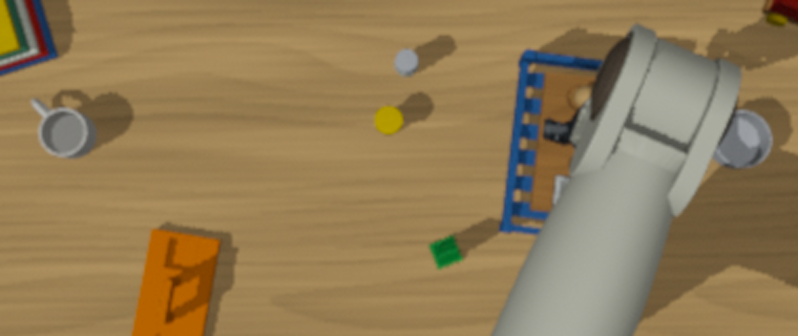

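The tray hangs level over the bed with the carton and ball in place (scene px ~185,180). Handing in.

```bash
python3 -c "
from h import *
o=bot.get_obs();print(o['time'],o['qd'].round(2),o['opening']);print(bot.job_done())"
```

```text
19.3 [-0.11  0.12  0.07 -0.05 -0.11  0.15] 0.009222564794243993
the job is handed in; nothing more can be done
None
```

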